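# Pull the wide knob off the warming plate

## Robot

A 7-joint arm with a two-finger parallel gripper is mounted at the origin on a cart in front of the work surface, level with it; the furniture and walls round the work are solid. World frame = base frame: x ahead of the robot, y to its left, z up, the work surface at z = 0. Lengths are in m, angles in rad, forces in N, time in s.
With the tool pointing down it reaches from about 0.4 to 0.875 m from the base axis. Payload 6.5 kg.
Tool frame: the origin (TCP) lies at the centre of the arm's flange, where the gripper is bolted on; the fingertips stand 166 mm ahead of it and the grasp point (between the pads) lies 147 mm ahead of it; z points along the fingers, x is the direction in which the jaws open and shut, and the axes are right-handed (so a half turn about z gives the same grasp; the last joint's range is limited). The gripper opens to 88 mm and grips with 3 to 60 N. Pads are 18 mm wide; open, the fingers measure 123 mm over their backs; the gripper's body (75 mm by 187 mm) begins 45 mm behind the grasp point.
Start: joints at [-1.214, 0.536, -0.004, 1.538, 0.003, 1.067, -0.071], TCP at [0.267, 0.593, 0.405] pointing down, gripper open.
Joint ranges: [-2.7, 2.7], [-0.37, 2.16], [-1.27, 1.26], [0.24, 2.4], [-1.31, 4.45], [0.19, 1.91], [-2.76, 2.76]. Speed limits (rad/s): [2.39, 2.39, 3.14, 3.14, 3.14, 3.14, 3.14].

## Interface

Orientations are given as a unit quaternion [x, y, z, w].
In Python, from workcell import arm, capture, workorder, look_for, trace, spot_point gives the robot as it stands. The module is installed in compiled form; this text tells all that it offers.
- The arm moves only by the tool drive_tool, never from a script. Its argument "series" is a list that holds one entry, the list of rows, each a list of 7 numbers: the shift along the world's x, y, z in m, then the turn, a rotation vector about the world's x, y, z in units of 8 degrees (1.0 is 8 degrees), then the opening, from 0 (shut) to 1 (fully open). A call has 1 to 10 rows; each row is the pose to reach, as a shift and turn from the pose measured when the call began; what a row does not reach only later rows make up. A row lasts 1/10 s, in which the tool goes at most 50 mm and 8.59 degrees, less where a joint would pass 70% of its speed; a pose out of reach is approached as far as the arm can. A call with a gripper value outside its range is refused whole. The fingers move at their own pace and stop on an object; "force" is the grip in N (left out, the last holds). Time passes only in rows, so rows that repeat a pose let the fingers close. It gives the time, the measured TCP pose, the force and the opening at its end, in the units of the state.
- arm.observe(): the state, without advancing time (a new reading comes with each control period).
- capture(name): name is "scene" or "side" or "wrist"; returns a dict with "pixels" (384x512x3 uint8, red, green, blue), "K" (3x3 intrinsics, pixels), "camera_from_world" (4x4, takes a point from world to camera coordinates). Camera axes: x right, y down, z forward; pixel columns grow to the right and rows downward; lengths in m; the calibration is good to about 2 mm. A picture is of the moment at which its call begins. There is no depth.
- workorder.sign_off(): hands the job in, once; it reports no verdict.
Trained networks look in a picture, given as the dict that the camera call returned (one of the last four; its "shot" number tells which), for a name from the list of things; names that differ only in an ending like _2 or _b are one class to them, and where a whole thing is asked for, a point or a joint stands for the part that bears it (a point fixed in the world has none). Each returns a list of dicts, best first, with "p" (0 to 1); they miss things now and then, are a little off and sometimes report something else, mostly with a low value. They report only what shows in the picture. A call takes as long as a camera call. They do not tell look-alikes from the thing itself.
- look_for(target, picture): "location" ([x, y, z] in m, in world coordinates, good to about 4 mm: the middle of the surface that is visible of it).
- trace(target, picture): "mask" (384x512 bool, what is visible of it).
- spot_point(target, picture): "location" ([x, y, z] in m, in world coordinates, good to about 4 mm: a listed point, or the origin of a listed thing).
The state is a dict: "t": time; "joint_positions": joint angles; "qvel": joint speeds; "joint_torque": joint torques, N m; "tcp_pos": TCP position; "tcp_rot": TCP orientation; "ft_force": force on the tool from outside, world axes, zero at the start; "wrist_torque": the same for the moment, N m; "opening": finger opening in m.
Only numpy, scipy, OpenCV 4.12 (cv2) and the standard library are available. Lean on these libraries where they do the work, as an engineer would, in place of code of your own. Each camera call takes 0.05 s, during which the arm holds its last target. There are 200 camera calls.

## Task

The wide knob of the warming plate has to come off for cleaning, and it sits too snugly for fingers. Take the stirrup-shaped puller by its handle, slide its two lips under the wide knob's rim, one on each side of the spindle, and pull straight up until the knob pops off; then stand the puller upright on the bare worktop with the knob still lying in it, and let go. Do not touch the wide knob with the fingers, and leave the two small knobs on their spindles.

Things in the scene. Friction and masses are not known exactly. Their poses are not given: they have to be found in the camera images.
- puller: Steel stirrup, 50x86x113 mm, 150 g, standing on the worktop. Origin: centre of underside; z up, y leg to leg, x (open both ends) slides under a knob. Foot: 2 lips, z 0-5, x +-25, from legs in to y +-17 mm (34 mm slot). 76 mm between legs; crossbar z 51-58. Square wooden handle 22x22 mm on the axis, z 58-113, grip any faces from above. A knob's rim rests on the lips, underside at z 5 mm.
- knob_wide: Knob to pull: black, widest of a row of 3 on the warming plate, the only one with a raised bar on top. Rim 58 mm across, 5 thick, at its underside; body 38 across; 28 high; 40 g. Origin: centre of underside; z up, x straight back over the plate. Seated: underside 58 mm above worktop, 18 above the deck, on an 18 mm wide collar. 5 to 15 N upward frees it; off after 15 mm of rise.
- knob_small_1: One of two alike plain round black knobs in that row, rim 44 mm across, 22 mm high, no bar; leave it on. Origin: centre of underside, 58 mm above worktop; x as for the wide knob. The three knobs sit 105 mm apart along their y; the wide one may be in any of the three places.
- knob_small_2: The other small knob, like knob_small_1; leave it on. The row stands on the fixed steel warming plate: 340 mm long (along the row), 165 deep, flat top 40 mm above the worktop, row 42 mm behind its front edge. The space in front of the row is clear, so slide the puller under a rim from the front; wall cabinets overhang the back of the plate, 0.5 m above the worktop.
Not all that is in view belongs to the job. What is shaped like the knob_wide but brown is not meant.

How it is judged:
By the outcome, as a careful person would: the job done as asked, in the order asked, and still so for the second after the job is handed in, with the robot touching nothing.
It also fails if it takes over 64 s, if anything falls off the work surface, if the arm or the gripper's body presses on something with over 40 N, if the wrist force passes 120 N, or if a joint passes its speed limit or range.

## Working session

There is one attempt and no reset: what is moved stays moved. The work goes in short steps, Python scripts to look and compute and a tool call to move; the robot and the scene stay as the last step left them, time stands still between calls to the robot, and variables do not carry over. Pictures are saved under pics/ and viewed, about 8 in all and at most 12, crops included, and the job is handed in when it is done.

Besides the shell and the picture viewer there is one more tool, called in YAML: its name, and indented under it one key for each argument. drive_tool: Moves the arm, as the interface text tells. Its arguments: {"type":"object","properties":{"series":{"type":"array","items":{"type":"array","items":{"type":"array","items":{"type":"number"}}}},"force":{"type":"number"}},"required":["series"]}

```bash
mkdir -p pics; cat > h.py <<'E'
import numpy as np, cv2
from workcell import arm, capture, workorder, look_for, trace, spot_point
def save(c,n,crop=None,s=1):
    p=c["pixels"]
    if crop: p=p[crop[1]:crop[3],crop[0]:crop[2]]
    cv2.imwrite(f"pics/{n}.png",cv2.resize(p[...,::-1],None,fx=s,fy=s,interpolation=cv2.INTER_CUBIC))
def proj(c,P):
    q=c["camera_from_world"]@np.r_[P,1]; u=c["K"]@q[:3]; return u[:2]/u[2]
def pr(c,names):
    for n in names:
        for f in (look_for,spot_point):
            for d in f(n,c)[:4]: print(n,f.__name__,round(d["p"],2),np.round(d["location"],4),np.round(proj(c,d["location"])))
E
python3 - <<'E'
from h import *
np.set_printoptions(suppress=True)
o=arm.observe(); print({k:np.round(v,3) for k,v in o.items()})
for n in ("scene","side"):
    c=capture(n); save(c,n+"0"); print(n); pr(c,["puller","knob_wide","knob_small_1"])
    print("campos",-c["camera_from_world"][:3,:3].T@c["camera_from_world"][:3,3])
E
```

```text
{'t': np.float64(0.0), 'joint_positions': array([-1.214,  0.537, -0.004,  1.539,  0.003,  1.067, -0.071]), 'qvel': array([ 0.001, -0.001, -0.   , -0.001,  0.002,  0.002, -0.   ]), 'joint_torque': array([ -0.   , -57.097,   0.99 , -25.16 ,  -0.056,   0.018,   0.   ]), 'tcp_pos': array([0.267, 0.592, 0.404]), 'tcp_rot': array([ 0.84 ,  0.543, -0.001,  0.001]), 'ft_force': array([ 0.897, -0.937, -1.129]), 'wrist_torque': array([ 0.034, -0.006, -0.001]), 'opening': np.float64(0.089)}
scene
puller call 0.63 [ 0.4927 -0.3209  0.0532] [330. 231.]
puller call 0.96 [ 0.4997 -0.318  -0.0033] [328. 244.]
knob_wide call 0.67 [ 0.5262 -0.0798  0.0742] [259. 183.]
knob_wide call 0.63 [ 0.4091 -0.1834  0.017 ] [267. 239.]
knob_wide call 0.82 [ 0.4175 -0.1742  0.002 ] [265. 239.]
knob_wide call 0.54 [ 0.5355 -0.0739  0.0586] [259. 185.]
knob_small_1 call 0.71 [0.5208 0.132  0.0723] [199. 159.]
knob_small_1 call 0.54 [0.5268 0.0283 0.0754] [228. 169.]
knob_small_1 call 0.7 [0.5291 0.1356 0.0574] [200. 161.]
knob_small_1 call 0.57 [0.5314 0.0327 0.062 ] [228. 172.]
campos [-0.2613798  -0.61691612  0.88241766]
side
puller call 0.66 [ 0.5023 -0.3097  0.0409] [288. 167.]
puller call 0.56 [ 0.5098 -0.3171 -0.0032] [287. 179.]
knob_wide call 0.68 [ 0.4143 -0.1677  0.0124] [292. 206.]
knob_wide call 0.56 [ 0.5227 -0.0665  0.0702] [235. 193.]
knob_wide call 0.83 [ 0.5384 -0.0763  0.0593] [233. 193.]
knob_wide call 0.6 [ 0.4207 -0.1777 -0.0009] [291. 208.]
knob_small_1 call 0.63 [0.522  0.1433 0.0706] [180. 236.]
knob_small_1 call 0.56 [0.5235 0.0393 0.0693] [209. 213.]
knob_small_1 call 0.59 [0.5292 0.1329 0.0539] [181. 239.]
knob_small_1 call 0.51 [0.5363 0.028  0.0528] [208. 215.]
campos [0.01936916 0.62296463 0.58208131]
```

View pics/scene0.png

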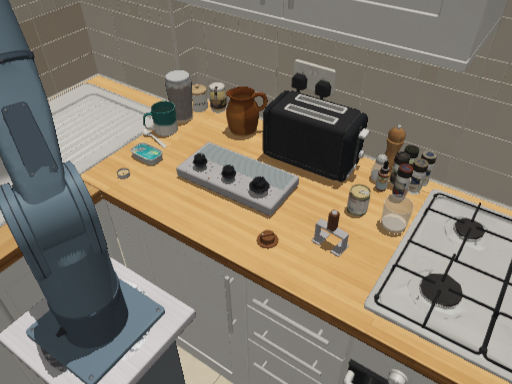

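View pics/side0.png

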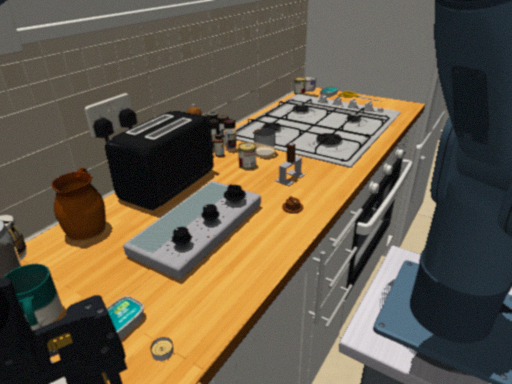

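The scene view shows the puller at about (330,235) and the brown look-alike on the worktop at (267,239). The black wide knob is the right-hand one of the row, at (259,185), and the small knobs are at (228,170) and (199,160). The side view agrees. I'll swing over to the puller for a wrist view.

drive_tool:
  series:
    - [[0.03, -0.04, 0, 0, 0, -1, 1], [0.06, -0.08, 0, 0, 0, -2, 1], [0.1, -0.12, 0, 0, 0, -3, 1], [0.13, -0.16, 0, 0, 0, -4, 1], [0.15, -0.2, 0, 0, 0, -5, 1], [0.17, -0.25, 0, 0, 0, -6, 1], [0.19, -0.3, 0, 0, 0, -7, 1], [0.2, -0.35, 0, 0, 0, -8, 1], [0.21, -0.4, 0, 0, 0, -9, 1], [0.21, -0.45, 0, 0, 0, -9, 1]]

```text
t: 1.7
tcp_pos: [0.477, 0.1513, 0.4051]
tcp_rot: [0.998, -0.056, 0.001, -0.0]
ft_force: [1.2, 0.1, 1.1]
opening: 0.0883
```

drive_tool:
  series:
    - [[0, -0.05, 0, 0, 0, -1, 0.6], [0, -0.1, 0, 0, 0, -2, 0.6], [0, -0.15, 0, 0, 0, -3, 0.6], [0, -0.2, 0, 0, 0, -3, 0.6], [0, -0.25, 0, 0, 0, -3, 0.6], [0, -0.3, 0, 0, 0, -3, 0.6], [0, -0.35, 0, 0, 0, -3, 0.6], [0, -0.4, 0, 0, 0, -3, 0.6], [0, -0.4, 0, 0, 0, -3, 0.6]]

```text
t: 2.6
tcp_pos: [0.4751, -0.2557, 0.4059]
tcp_rot: [0.964, -0.268, 0.002, 0.002]
ft_force: [0.0, 0.1, -0.3]
opening: 0.0529
```

```bash
python3 - <<'E'
from h import *
np.set_printoptions(suppress=True)
o=arm.observe(); print({k:np.round(o[k],3) for k in("t","tcp_pos","tcp_rot","ft_force","joint_positions")})
c=capture("wrist"); save(c,"w1",s=1.5); pr(c,["puller","knob_wide","knob_small_1"])
print("campos",-c["camera_from_world"][:3,:3].T@c["camera_from_world"][:3,3])
np.savez("w1.npz",**{k:c[k] for k in("pixels","K","camera_from_world")})
E
```

```text
{'t': np.float64(2.6), 'tcp_pos': array([ 0.475, -0.256,  0.406]), 'tcp_rot': array([ 0.964, -0.268,  0.002,  0.002]), 'ft_force': array([ 0.043,  0.114, -0.303]), 'joint_positions': array([-0.088,  0.396,  0.638,  1.862, -0.278,  0.969,  0.13 ])}
puller call 0.9 [ 0.5062 -0.3102  0.057 ] [302. 192.]
puller call 0.79 [ 0.4998 -0.3199 -0.0022] [294. 186.]
knob_wide call 0.83 [ 0.4257 -0.1778  0.0125] [178. 120.]
knob_wide call 0.83 [ 0.4199 -0.1799  0.0043] [177. 123.]
campos [ 0.51517668 -0.18827589  0.38512344]
```

View pics/w1.png

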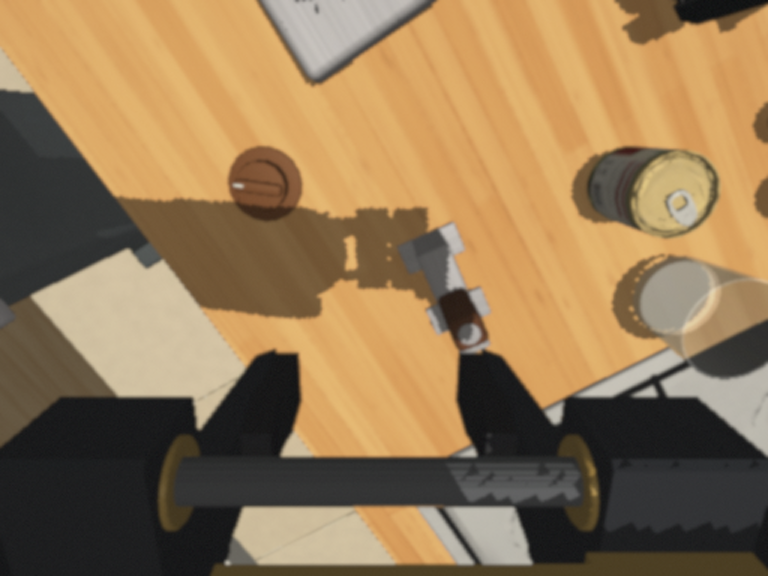

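The wrist view (1.5x) shows the puller with its handle end at (465,330) and its feet at (430,245) and (460,305). The brown knob is at (265,183) and the plate corner at (315,80). I'll fit the puller's model outline to the masks to get its yaw.

```bash
cat > fit.py <<'E'
from h import *
from scipy.optimize import minimize
import itertools
def box(a,b): return np.array(list(itertools.product(*zip(a,b))))
def model(w):
    L=[]
    for s in(1,-1):
        y=sorted((17*s,43*s)); L.append(box((-25,y[0],0),(25,y[1],5)))
        y=sorted((38*s,43*s)); L.append(box((-w,y[0],0),(w,y[1],58)))
    L+= [box((-w,-43,51),(w,43,58)),box((-11,-11,58),(11,11,113))]
    return [l/1000 for l in L]
def sil(c,p,z,w):
    R=np.array([[np.cos(p[2]),-np.sin(p[2])],[np.sin(p[2]),np.cos(p[2])]])
    m=np.zeros(c["pixels"].shape[:2],np.uint8)
    for B in model(w):
        P=B.copy();P[:,:2]=B[:,:2]@R.T+p[:2];P[:,2]+=z
        u=np.array([proj(c,q) for q in P])
        cv2.fillConvexPoly(m,cv2.convexHull(np.round(u*16).astype(np.int32).reshape(-1,1,2)),1,shift=4)
    return m>0
def fit(obs,z=0,p0=(0.5,-0.317),w=10,yaws=np.arange(0,np.pi,np.pi/12)):
    def cost(p): return sum(1-(sil(c,p,z,w)&m).sum()/(sil(c,p,z,w)|m).sum() for c,m in obs)
    best=[]
    for y in yaws:
        r=minimize(cost,[*p0,y],method="Nelder-Mead",options=dict(initial_simplex=[[*p0,y],[p0[0]+.006,p0[1],y],[p0[0],p0[1]+.006,y],[*p0,y+.15]],maxiter=120))
        best.append((r.fun,*np.round(r.x[:2],4),round(np.degrees(r.x[2]),1)))
    return sorted(best)
E
python3 - <<'E'
from fit import *
cs=[capture("scene"),capture("wrist"),capture("side")]
obs=[]
for c in cs:
    t=trace("puller",c); print([(round(d["p"],2),d["mask"].sum()) for d in t]); obs.append((c,t[0]["mask"]))
for w in (10,25): print(w,fit(obs,w=w)[:3], fit(obs[1:2],w=w)[:2])
E
```

```text
[(0.77, np.int64(886)), (0.31, np.int64(164))]
[(0.8, np.int64(2366))]
[(0.71, np.int64(634))]
10 [(np.float64(0.45265730620250666), np.float64(0.5019), np.float64(-0.3191), np.float64(174.9)), (np.float64(0.4528461596254242), np.float64(0.5011), np.float64(-0.3194), np.float64(-6.3)), (np.float64(0.45393342214202403), np.float64(0.502), np.float64(-0.3193), np.float64(-5.2))] [(np.float64(0.17696926880960795), np.float64(0.5018), np.float64(-0.3198), np.float64(172.7)), (np.float64(0.17761299435028244), np.float64(0.5019), np.float64(-0.3199), np.float64(-7.4))]
25 [(np.float64(0.9102886451139579), np.float64(0.5032), np.float64(-0.3182), np.float64(-0.9)), (np.float64(0.9122003713529925), np.float64(0.5031), np.float64(-0.3183), np.float64(179.0)), (np.float64(0.9137217842562565), np.float64(0.5031), np.float64(-0.3188), np.float64(178.2))] [(np.float64(0.4251336898395722), np.float64(0.4986), np.float64(-0.3176), np.float64(168.7)), (np.float64(0.42558873512988593), np.float64(0.5024), np.float64(-0.3177), np.float64(174.9))]
```

drive_tool:
  series:
    - [[0.01, -0.02, -0.02, 0, 0, 1, 0.7], [0.02, -0.04, -0.04, 0, 0, 2, 0.7], [0.027, -0.063, -0.07, 0, 0, 3, 0.7], [0.027, -0.063, -0.1, 0, 0, 3.1, 0.7], [0.027, -0.063, -0.1, 0, 0, 3.1, 0.7]]

```text
t: 3.75
tcp_pos: [0.5026, -0.3109, 0.3015]
tcp_rot: [0.999, -0.05, -0.002, -0.002]
ft_force: [-0.5, 0.2, 0.2]
opening: 0.0615
```

```bash
python3 - <<'E'
from fit import *
c=capture("wrist"); save(c,"w2"); t=trace("puller",c); print([(d["p"],d["mask"].sum()) for d in t]); pr(c,["puller"])
s=capture("scene");save(s,"s2",crop=(270,150,400,290),s=4)
E
```

```text
[(0.6, np.int64(5249))]
puller call 0.58 [ 0.5001 -0.3102  0.0575] [252. 199.]
puller call 0.92 [ 0.5005 -0.3197 -0.0009] [254. 188.]
```

View pics/w2.png

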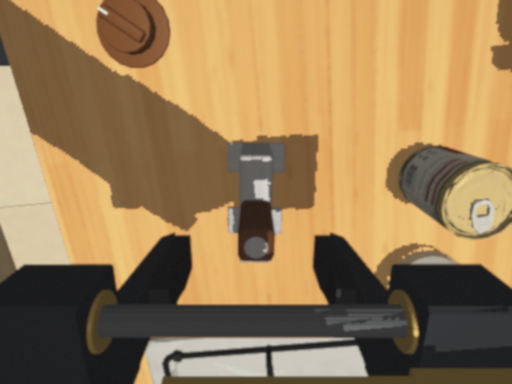

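The puller is centred and square to the jaws, with its handle top at (256,245). I'll descend and grip.

drive_tool:
  series:
    - [[-0.001, -0.008, -0.02, 0, 0, 0, 0.7], [-0.001, -0.008, -0.045, 0, 0, 0, 0.7], [-0.001, -0.008, -0.067, 0, 0, 0, 0.7], [-0.001, -0.008, -0.067, 0, 0, 0, 0.7], [-0.001, -0.008, -0.067, 0, 0, 0, 0.7], [-0.001, -0.008, -0.067, 0, 0, 0, 0.7]]

```text
t: 4.6
tcp_pos: [0.5045, -0.3196, 0.2417]
tcp_rot: [0.999, -0.049, 0.003, 0.001]
ft_force: [0.1, 0.0, 0.4]
opening: 0.0615
```

drive_tool:
  series:
    - [[0, 0, 0, 0, 0, 0, 0.1], [0, 0, 0, 0, 0, 0, 0.1], [0, 0, 0, 0, 0, 0, 0.1], [0, 0, 0, 0, 0, 0, 0.1], [0, 0, 0, 0, 0, 0, 0.1], [0, 0, 0, 0, 0, 0, 0.1], [0, 0, 0, 0, 0, 0, 0.1], [0, 0, 0, 0, 0, 0, 0.1]]
  force: 50

```text
t: 5.4
tcp_pos: [0.5044, -0.3195, 0.2416]
tcp_rot: [0.999, -0.049, 0.003, 0.001]
ft_force: [-0.4, -1.0, -1.6]
opening: 0.0218
```

drive_tool:
  series:
    - [[0, 0, 0.02, 0, 0, 0, 0.1], [0, 0, 0.05, 0, 0, 0, 0.1], [0, 0, 0.09, 0, 0, 0, 0.1], [0, 0.03, 0.12, 0, 0, 0, 0.1], [-0.015, 0.07, 0.12, 0, 0, 0.3, 0.1], [-0.03, 0.11, 0.12, 0, 0, 0.5, 0.1], [-0.05, 0.15, 0.12, 0, 0, 1, 0.1], [-0.06, 0.2, 0.12, 0, 0, 1, 0.1], [-0.065, 0.24, 0.12, 0, 0, 1, 0.1], [-0.065, 0.24, 0.12, 0, 0, 1, 0.1]]

```text
t: 6.4
tcp_pos: [0.4387, -0.0743, 0.3613]
tcp_rot: [1.0, 0.025, 0.003, -0.001]
ft_force: [-0.3, -0.1, -1.0]
opening: 0.0217
```

```bash
python3 - <<'E'
from fit import *
o=arm.observe(); print(o["t"],o["tcp_pos"],o["tcp_rot"],o["ft_force"])
for n in ("wrist","scene","side"):
    c=capture(n); print(n); pr(c,["knob_wide","knob_small_1","puller"])
    if n=="wrist": save(c,"w3",s=1.5)
E
```

```text
6.4 [ 0.43870241 -0.0742863   0.36130814] [ 9.99682972e-01  2.50259803e-02  2.60390577e-03 -9.35269326e-04] [-0.26693916 -0.11152207 -1.03321853]
wrist
knob_wide call 0.75 [ 0.5314 -0.0688  0.0762] [360. 183.]
knob_wide call 0.95 [ 0.5349 -0.0756  0.0576] [356. 184.]
knob_small_1 call 0.94 [0.5276 0.0286 0.0774] [375.  60.]
knob_small_1 call 0.94 [0.5331 0.0286 0.0589] [373.  63.]
puller call 0.95 [ 0.4367 -0.0642  0.177 ] [250. 219.]
puller call 0.89 [ 0.4333 -0.0763  0.1204] [244. 203.]
scene
knob_wide call 0.81 [ 0.4087 -0.1824  0.0151] [266. 239.]
knob_wide call 0.55 [ 0.5316 -0.0861  0.0712] [262. 184.]
knob_wide call 0.65 [ 0.4198 -0.1768  0.0038] [267. 239.]
knob_wide call 0.59 [ 0.5374 -0.0733  0.0579] [259. 185.]
knob_small_1 call 0.71 [0.5211 0.1288 0.0734] [200. 159.]
knob_small_1 call 0.57 [0.5269 0.1359 0.0608] [199. 161.]
knob_small_1 call 0.52 [0.5317 0.0321 0.0608] [228. 172.]
puller call 0.56 [ 0.4324 -0.091   0.1558] [241. 180.]
puller call 0.94 [ 0.4374 -0.0796  0.1192] [239. 189.]
side
knob_wide call 0.7 [ 0.5287 -0.0675  0.069 ] [234. 193.]
knob_wide call 0.6 [ 0.412  -0.1661  0.0117] [292. 207.]
knob_wide call 0.75 [ 0.5358 -0.0765  0.0564] [234. 195.]
knob_wide call 0.51 [ 0.4164 -0.1768  0.0018] [293. 207.]
knob_small_1 call 0.67 [0.5186 0.1403 0.0725] [182. 236.]
knob_small_1 call 0.62 [0.5255 0.039  0.0688] [209. 213.]
knob_small_1 call 0.63 [0.5327 0.0323 0.0541] [209. 216.]
knob_small_1 call 0.6 [0.5296 0.1343 0.0548] [181. 239.]
puller call 0.88 [ 0.4386 -0.0715  0.1575] [265. 169.]
puller call 0.21 [ 0.5279 -0.0667  0.0658] [234. 194.]
puller call 0.87 [ 0.4427 -0.0777  0.1225] [265. 181.]
```

View pics/w3.png

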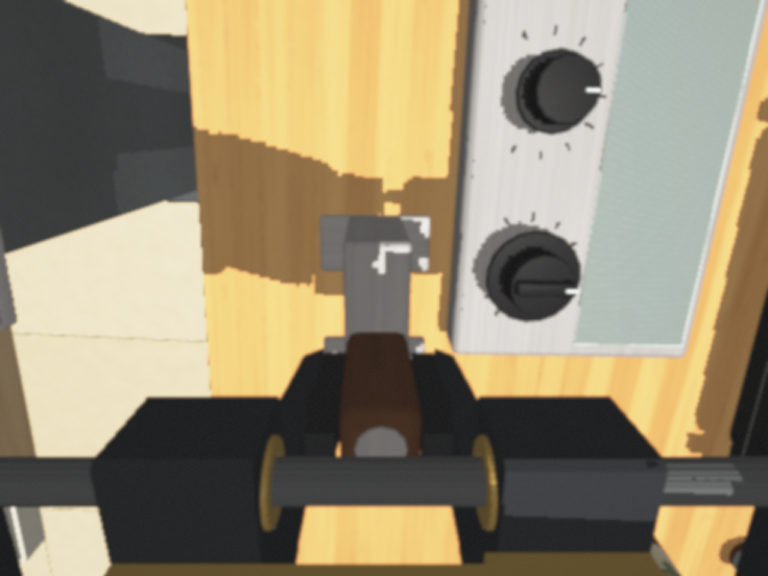

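The wrist view shows the wide knob at about (533,277) with its bar, and the small knob at (558,90). The gripped puller is at (375,290), and the plate's front edge runs from (472,0) to (453,350). I'll put those edges through the calibration.

```bash
python3 - <<'E'
from fit import *
c=capture("wrist")
def ray(uv,z):
    R=c["camera_from_world"][:3,:3];t=c["camera_from_world"][:3,3];C=-R.T@t
    d=R.T@np.linalg.solve(c["K"],np.r_[uv,1]); return C+d*(z-C[2])/d[2]
for a,b in (((472,2),(455,345)),((765,20),(690,345)),((470,352),(680,355))):
    A,B=[ray(np.array(p)/1.5,.04) for p in(a,b)]; print(A.round(4),B.round(4),np.degrees(np.arctan2(*(A-B)[[1,0]])).round(2))
# knob axis line and rim: mask centroid-based
t=trace("knob_wide",c)[0]; m=t["mask"].astype(np.uint8); print(t["p"],m.sum())
# fit knob by silhouette
from scipy.optimize import minimize
th=np.linspace(0,2*np.pi,40)
def S(p,c):
    m=np.zeros((384,512),np.uint8)
    for r,z0,z1 in((.029,.058,.063),(.019,.063,.086)):
        u=np.array([proj(c,[p[0]+r*np.cos(a),p[1]+r*np.sin(a),z]) for a in th for z in(z0,z1)])
        cv2.fillConvexPoly(m,cv2.convexHull(np.round(u*16).astype(np.int32).reshape(-1,1,2)),1,shift=4)
    return m>0
p0=np.array([.536,-.0755])
f=lambda p:1-(S(p,c)&(m>0)).sum()/(S(p,c)|(m>0)).sum()
r=minimize(f,p0,method="Nelder-Mead",options=dict(initial_simplex=[p0,p0+[.005,0],p0+[0,.005]])); print(r.x,r.fun)
# puller silhouette in hand
t=trace("puller",c)[0]; print(t["p"],fit([(c,t["mask"])],z=.1197,p0=(.437,-.075),yaws=[0.05,-.05])[:2])
print(arm.observe()["t"])
E
```

```text
[0.486  0.0681 0.04  ] [ 0.4953 -0.1385  0.04  ] 92.58
[0.6505 0.0662 0.04  ] [ 0.6561 -0.1323  0.04  ] 91.62
[ 0.506  -0.1433  0.04  ] [ 0.651 -0.14   0.04 ] -178.69
0.8 3146
[ 0.53289276 -0.0743509 ] 0.08179959100204504
0.64 [(np.float64(0.19693165969316595), np.float64(0.4391), np.float64(-0.0794), np.float64(2.7)), (np.float64(0.197458727508811), np.float64(0.4396), np.float64(-0.0802), np.float64(3.8))]
7.6
```

drive_tool:
  series:
    - [[0, 0.0, -0.02, 0, 0, -0.1, 0.1], [0, 0.0, -0.045, 0, 0, -0.1, 0.1], [0, 0, -0.065, 0, 0, -0.1, 0.1], [0, 0, -0.073, 0, 0, -0.1, 0.1], [0, 0, -0.073, 0, 0, -0.1, 0.1], [0, 0, -0.073, 0, 0, -0.1, 0.1], [0, 0, -0.073, 0, 0, -0.1, 0.1]]

```text
t: 8.3
tcp_pos: [0.4399, -0.0796, 0.2895]
tcp_rot: [1.0, 0.014, 0.004, 0.001]
ft_force: [0.2, -0.0, -1.3]
opening: 0.0213
```

```bash
python3 - <<'E'
from h import *
from scipy.spatial.transform import Rotation as R
o=arm.observe(); print(o["t"],o["tcp_pos"],(R.from_quat(o["tcp_rot"]).as_matrix()).round(4),o["ft_force"])
for n in("side","scene"):
    c=capture(n); pr(c,["puller"])
    if n=="side": save(c,"sd4",crop=(180,130,340,250),s=4)
E
```

```text
8.3 [ 0.43988015 -0.0795914   0.28947937] [[ 0.9996  0.0279  0.0083]
 [ 0.0279 -0.9996 -0.001 ]
 [ 0.0082  0.0013 -1.    ]] [ 0.18326409 -0.00752206 -1.316152  ]
puller call 0.94 [ 0.4408 -0.0663  0.0865] [263. 196.]
puller call 0.59 [ 0.442  -0.0785  0.0483] [265. 207.]
puller call 0.81 [ 0.4369 -0.0883  0.0746] [242. 203.]
puller call 0.89 [ 0.4406 -0.0792  0.0482] [241. 208.]
```

View pics/sd4.png

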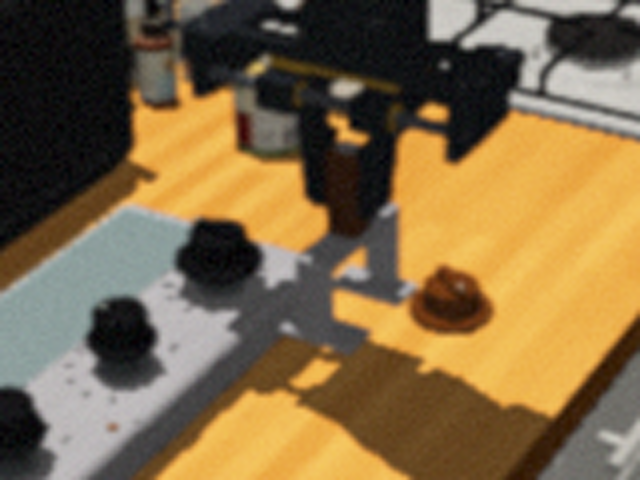

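Side crop: the puller's feet sit just ahead of the plate's front edge at deck level, and the knobs are untouched. Sliding under now.

drive_tool:
  series:
    - [[0.01, 0.001, -0.001, 0, 0, 0, 0.1], [0.02, 0.002, -0.0015, 0, 0, 0, 0.1], [0.03, 0.003, -0.0015, 0, 0, 0, 0.1], [0.03, 0.003, -0.0015, 0, 0, 0, 0.1], [0.04, 0.003, -0.0015, 0, 0, 0, 0.1], [0.05, 0.003, -0.0015, 0, 0, 0, 0.1], [0.05, 0.003, -0.0015, 0, 0, 0, 0.1]]

```text
t: 9.3
tcp_pos: [0.4911, -0.0764, 0.2876]
tcp_rot: [1.0, 0.014, 0.004, 0.001]
ft_force: [-0.9, -0.1, -1.6]
opening: 0.0213
```

drive_tool:
  series:
    - [[0.01, 0.0005, 0, 0, 0, 0, 0.1], [0.018, 0.001, 0, 0, 0, 0, 0.1], [0.026, 0.001, 0, 0, 0, 0, 0.1], [0.034, 0.0015, 0, 0, 0, 0, 0.1], [0.042, 0.0015, 0, 0, 0, 0, 0.1], [0.042, 0.0015, 0, 0, 0, 0, 0.1], [0.042, 0.0015, 0, 0, 0, 0, 0.1]]

```text
t: 10.0
tcp_pos: [0.533, -0.0749, 0.2874]
tcp_rot: [1.0, 0.014, 0.004, 0.001]
ft_force: [-0.1, -0.5, -1.2]
opening: 0.0215
```

```bash
python3 - <<'E'
from h import *
o=arm.observe(); print(o["t"],o["tcp_pos"],o["tcp_rot"],o["ft_force"])
for n in("side","scene","wrist"):
    c=capture(n); pr(c,["puller","knob_wide"])
    if n=="side": a=c["pixels"][150:240,180:300]
    if n=="scene": b=c["pixels"][130:220,200:320]
cv2.imwrite("pics/m5.png",cv2.resize(np.hstack([a,b])[...,::-1],None,fx=3.3,fy=3.3,interpolation=cv2.INTER_CUBIC))
E
```

```text
10.0 [ 0.53299364 -0.07494723  0.28740018] [9.99890675e-01 1.41762002e-02 4.13331989e-03 7.67054667e-04] [-0.06712535 -0.46858253 -1.1798275 ]
puller call 0.67 [ 0.53   -0.0629  0.0937] [232. 185.]
puller call 0.48 [0.5202 0.1427 0.0728] [181. 236.]
puller call 0.77 [ 0.5341 -0.0735  0.0418] [234. 200.]
knob_wide call 0.83 [ 0.4124 -0.1674  0.0086] [292. 207.]
knob_wide call 0.79 [ 0.42   -0.1757  0.0024] [291. 207.]
knob_wide call 0.71 [ 0.5371 -0.0755  0.0561] [233. 195.]
puller call 0.73 [ 0.526  -0.0832  0.0907] [260. 179.]
puller call 0.57 [ 0.53   -0.0749  0.0455] [258. 190.]
knob_wide call 0.86 [ 0.4076 -0.182   0.0108] [266. 241.]
knob_wide call 0.74 [ 0.5274 -0.0794  0.0701] [259. 184.]
knob_wide call 0.61 [ 4.178e-01 -1.790e-01  4.000e-04] [267. 240.]
knob_wide call 0.53 [ 0.5349 -0.074   0.057 ] [259. 186.]
puller call 0.8 [ 0.5306 -0.0652  0.1051] [247. 220.]
puller call 0.73 [ 0.5321 -0.0756  0.0473] [249. 201.]
knob_wide call 0.64 [ 0.5476 -0.0742  0.0645] [272. 209.]
knob_wide call 0.62 [ 0.422  -0.1502  0.0034] [127. 259.]
```

View pics/m5.png

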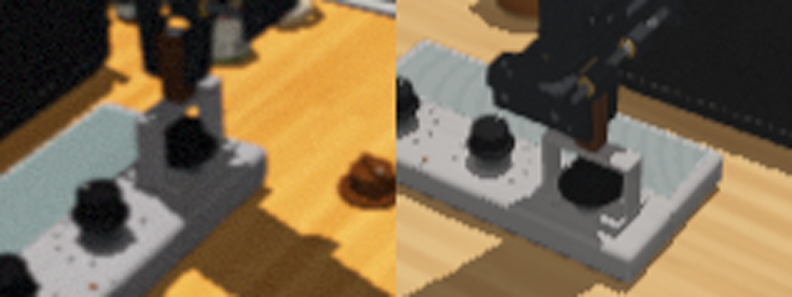

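In both crops the stirrup encloses the wide knob with the lips under its rim, and there is no contact force. Next I go 2 mm further and pull up gently.

drive_tool:
  series:
    - [[0.002, 0, 0, 0, 0, 0, 0.1], [0.002, 0, 0.002, 0, 0, 0, 0.1], [0.002, 0, 0.004, 0, 0, 0, 0.1], [0.002, 0, 0.006, 0, 0, 0, 0.1], [0.002, 0, 0.008, 0, 0, 0, 0.1], [0.002, 0, 0.009, 0, 0, 0, 0.1], [0.002, 0, 0.01, 0, 0, 0, 0.1]]
  force: 60

```text
t: 11.45
tcp_pos: [0.5348, -0.0747, 0.2968]
tcp_rot: [1.0, 0.014, 0.004, 0.001]
ft_force: [1.2, 0.3, -9.4]
opening: 0.0215
```

drive_tool:
  series:
    - [[0, 0, 0.002, 0, 0, 0, 0.1], [0, 0, 0.004, 0, 0, 0, 0.1], [0, 0, 0.006, 0, 0, 0, 0.1], [0, 0, 0.008, 0, 0, 0, 0.1], [0, 0, 0.01, 0, 0, 0, 0.1], [0, 0, 0.012, 0, 0, 0, 0.1]]

```text
t: 12.05
tcp_pos: [0.5348, -0.0747, 0.3093]
tcp_rot: [1.0, 0.014, 0.004, 0.001]
ft_force: [0.2, 0.3, -0.7]
opening: 0.0214
```

drive_tool:
  series:
    - [[0, 0, 0.002, 0, 0, 0, 0.1], [0, 0, 0.004, 0, 0, 0, 0.1], [0, 0, 0.007, 0, 0, 0, 0.1], [0, 0, 0.01, 0, 0, 0, 0.1], [0, 0, 0.015, 0, 0, 0, 0.1], [0, 0, 0.02, 0, 0, 0, 0.1], [0, 0, 0.025, 0, 0, 0, 0.1], [0, 0, 0.03, 0, 0, 0, 0.1], [0, 0, 0.03, 0, 0, 0, 0.1]]

```text
t: 12.95
tcp_pos: [0.5351, -0.0748, 0.3401]
tcp_rot: [1.0, 0.014, 0.005, 0.001]
ft_force: [0.7, -0.6, -1.7]
opening: 0.0214
```

```bash
python3 - <<'E'
from h import *
o=arm.observe(); print(o["t"],o["tcp_pos"],o["ft_force"])
for n in("side","scene","wrist"):
    c=capture(n); pr(c,["puller","knob_wide"])
    if n=="side": a=c["pixels"][130:230,180:300]
    if n=="scene": b=c["pixels"][110:210,200:320]
cv2.imwrite("pics/m6.png",cv2.resize(np.hstack([a,b])[...,::-1],None,fx=3.3,fy=3.3,interpolation=cv2.INTER_CUBIC))
E
```

```text
12.95 [ 0.53508531 -0.07477172  0.34010047] [ 0.71303283 -0.60966651 -1.69019044]
puller call 0.72 [ 0.535  -0.065   0.1472] [230. 165.]
puller call 0.92 [ 0.5406 -0.0768  0.0994] [231. 180.]
knob_wide call 0.69 [ 0.4132 -0.1647  0.0117] [292. 207.]
knob_wide call 0.54 [0.521  0.1425 0.0698] [180. 237.]
knob_wide call 0.47 [ 0.5225 -0.0681  0.1147] [235. 177.]
knob_wide call 0.78 [ 0.5379 -0.0732  0.1055] [231. 178.]
knob_wide call 0.74 [ 0.4203 -0.1776  0.0011] [291. 207.]
puller call 0.96 [ 0.5286 -0.0862  0.1461] [261. 163.]
puller call 0.62 [ 0.5341 -0.074   0.097 ] [259. 175.]
puller call 0.6 [0.528  0.1364 0.0574] [200. 161.]
knob_wide call 0.85 [ 0.4117 -0.1819  0.0172] [267. 238.]
knob_wide call 0.51 [ 0.5277 -0.0792  0.1173] [259. 171.]
knob_wide call 0.78 [ 0.5291 -0.0737  0.1012] [257. 175.]
knob_wide call 0.7 [ 0.4151 -0.176   0.0018] [265. 240.]
puller call 0.85 [ 0.5321 -0.0663  0.1551] [247. 221.]
puller call 0.79 [ 0.5345 -0.0765  0.0981] [250. 202.]
knob_wide call 0.82 [ 0.4231 -0.1647  0.0058] [145. 247.]
knob_wide call 0.63 [ 0.5197 -0.0717  0.1082] [229. 200.]
knob_wide call 0.79 [ 0.4194 -0.1786  0.0019] [143. 257.]
```

View pics/m6.png

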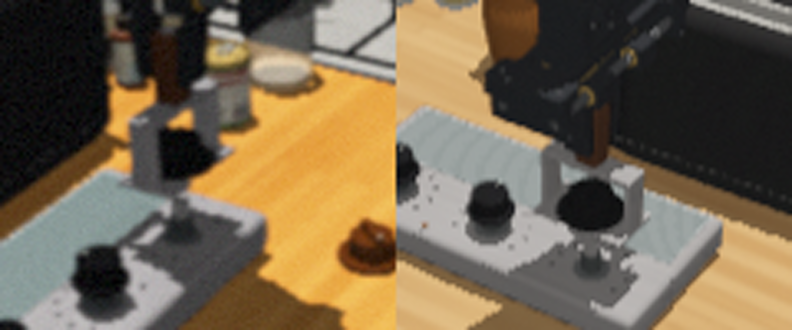

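The wide knob is off and lying on the lips, the spindle is bare, and the small knobs are still seated. I'll carry it gently to the bare worktop.

drive_tool:
  series:
    - [[0, -0.004, 0.002, 0, 0, 0, 0.1], [0, -0.011, 0.005, 0, 0, 0, 0.1], [-0.002, -0.021, 0.005, 0, 0, 0, 0.1], [-0.004, -0.033, 0.005, 0, 0, 0, 0.1], [-0.007, -0.047, 0.005, 0, 0, 0, 0.1], [-0.01, -0.061, 0.005, 0, 0, 0, 0.1], [-0.013, -0.075, 0.005, 0, 0, 0, 0.1], [-0.016, -0.089, 0.005, 0, 0, 0, 0.1], [-0.019, -0.103, 0.005, 0, 0, 0, 0.1], [-0.022, -0.117, 0.005, 0, 0, 0, 0.1]]

```text
t: 14.7
tcp_pos: [0.5125, -0.193, 0.3443]
tcp_rot: [1.0, 0.014, 0.004, 0.001]
ft_force: [0.5, -0.6, -1.8]
opening: 0.0212
```

drive_tool:
  series:
    - [[-0.003, -0.012, 0, 0, 0, 0, 0.1], [-0.006, -0.026, 0, 0, 0, 0, 0.1], [-0.009, -0.04, 0, 0, 0, 0, 0.1], [-0.012, -0.054, 0, 0, 0, 0, 0.1], [-0.015, -0.068, 0, 0, 0, 0, 0.1], [-0.018, -0.082, 0, 0, 0, 0, 0.1], [-0.02, -0.095, 0, 0, 0, 0, 0.1], [-0.021, -0.105, 0, 0, 0, 0, 0.1], [-0.022, -0.112, 0, 0, 0, 0, 0.1], [-0.022, -0.115, 0, 0, 0, 0, 0.1]]

```text
t: 15.7
tcp_pos: [0.4903, -0.3087, 0.3442]
tcp_rot: [1.0, 0.014, 0.004, 0.001]
ft_force: [-0.3, -0.2, -2.7]
opening: 0.0217
```

```bash
python3 - <<'E'
from h import *
from scipy.spatial.transform import Rotation as R
o=arm.observe(); print(o["t"],o["tcp_pos"],o["ft_force"],R.from_quat(o["tcp_rot"]).as_matrix()[:,2])
c=capture("scene"); pr(c,["puller","knob_wide"]); b=c["pixels"][120:280,220:420]
save(c,"s7",crop=(220,120,420,270),s=3.9)
E
```

```text
15.7 [ 0.49032576 -0.30871245  0.3442259 ] [-0.34129244 -0.17081013 -2.66380001] [ 0.00809007 -0.0015222  -0.99996612]
puller call 0.82 [ 0.4821 -0.3201  0.1505] [332. 205.]
puller call 0.9 [ 0.4899 -0.3103  0.1037] [328. 216.]
knob_wide call 0.61 [ 0.4786 -0.3107  0.1199] [327. 214.]
knob_wide call 0.55 [ 0.4085 -0.1829  0.016 ] [266. 239.]
knob_wide call 0.79 [ 0.4919 -0.3073  0.1073] [327. 214.]
knob_wide call 0.67 [ 0.4155 -0.1784  0.0014] [266. 241.]
```

View pics/s7.png

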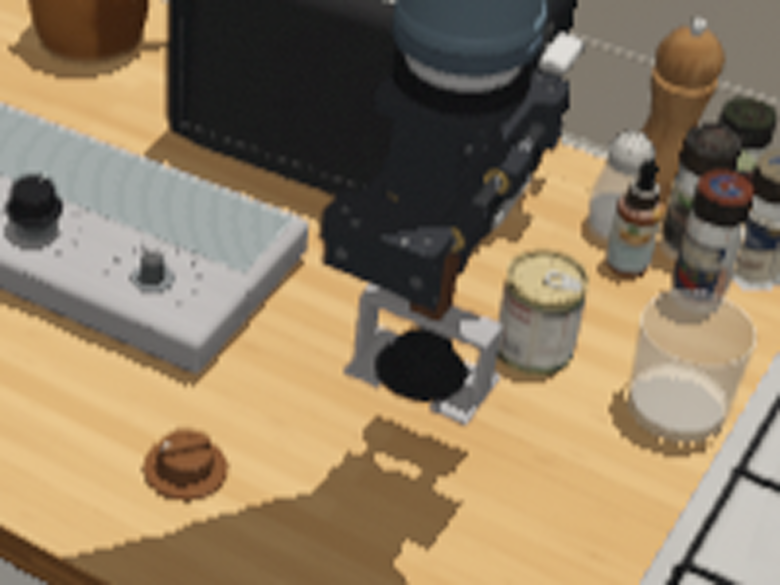

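The knob is in the puller (crop pixel about (422,365)) and the worktop below is clear. Lowering.

drive_tool:
  series:
    - [[0, 0, -0.004, 0, 0, 0, 0.1], [0, 0, -0.012, 0, 0, 0, 0.1], [0, 0, -0.024, 0, 0, 0, 0.1], [0, 0, -0.038, 0, 0, 0, 0.1], [0, 0, -0.052, 0, 0, 0, 0.1], [0, 0, -0.066, 0, 0, 0, 0.1], [0, 0, -0.078, 0, 0, 0, 0.1], [0, 0, -0.088, 0, 0, 0, 0.1], [0, 0, -0.094, 0, 0, 0, 0.1], [0, 0, -0.096, 0, 0, 0, 0.1]]

```text
t: 16.95
tcp_pos: [0.4906, -0.3073, 0.2475]
tcp_rot: [1.0, 0.015, 0.004, 0.0]
ft_force: [0.1, 0.7, -1.5]
opening: 0.0213
```

drive_tool:
  series:
    - [[0, 0, -0.001, 0, 0, 0, 0.1], [0, 0, -0.002, 0, 0, 0, 0.1], [0, 0, -0.003, 0, 0, 0, 0.1], [0, 0, -0.004, 0, 0, 0, 0.1], [0, 0, -0.004, 0, 0, 0, 0.1]]

```text
t: 17.45
tcp_pos: [0.4906, -0.3073, 0.2435]
tcp_rot: [1.0, 0.015, 0.004, 0.0]
ft_force: [1.0, -0.4, -2.4]
opening: 0.0217
```

drive_tool:
  series:
    - [[0, 0, -0.001, 0, 0, 0, 0.1], [0, 0, -0.0015, 0, 0, 0, 0.1], [0, 0, -0.002, 0, 0, 0, 0.1], [0, 0, -0.0025, 0, 0, 0, 0.1], [0, 0, -0.0025, 0, 0, 0, 0.1]]

```text
t: 17.95
tcp_pos: [0.4907, -0.3073, 0.2415]
tcp_rot: [1.0, 0.015, 0.004, 0.0]
ft_force: [-1.3, 2.0, 4.3]
opening: 0.0217
```

Contact with the worktop (about +6.5 N change). Opening in steps, then retreating straight up.

drive_tool:
  series:
    - [[0, 0, 0, 0, 0, 0, 0.3], [0, 0, 0, 0, 0, 0, 0.4], [0, 0, 0, 0, 0, 0, 0.6], [0, 0, 0, 0, 0, 0, 0.6], [0, 0, 0, 0, 0, 0, 0.6], [0, 0, 0, 0, 0, 0, 0.6]]
  force: 10

```text
t: 18.55
tcp_pos: [0.4907, -0.3073, 0.2414]
tcp_rot: [1.0, 0.015, 0.004, 0.0]
ft_force: [-1.0, -0.2, 0.5]
opening: 0.053
```

drive_tool:
  series:
    - [[0, 0, 0.01, 0, 0, 0, 0.6], [0, 0, 0.02, 0, 0, 0, 0.6], [0, 0, 0.04, 0, 0, 0, 0.6], [0, 0, 0.07, 0, 0, 0, 0.6], [0, 0, 0.1, 0, 0, 0, 0.6], [0, 0, 0.13, 0, 0, 0, 0.6], [0, 0, 0.15, 0, 0, 0, 0.6], [0, 0, 0.15, 0, 0, 0, 0.6]]

```text
t: 19.35
tcp_pos: [0.4913, -0.3082, 0.3953]
tcp_rot: [1.0, 0.014, 0.007, 0.002]
ft_force: [0.1, 0.1, 0.1]
opening: 0.0529
```

```bash
python3 - <<'E'
from h import *
o=arm.observe(); print(o["t"],o["tcp_pos"],o["ft_force"])
for n in("side","scene","wrist"):
    c=capture(n); print(n);pr(c,["puller","knob_wide","knob_small_1"])
    if n=="side": a=c["pixels"][130:250,160:320]
    if n=="scene": b=c["pixels"][145:265,190:350]
cv2.imwrite("pics/m8.png",cv2.resize(np.hstack([a,b])[...,::-1],None,fx=2.5,fy=2.5,interpolation=cv2.INTER_CUBIC))
E
```

```text
19.35 [ 0.49125542 -0.30815687  0.39530445] [0.12683905 0.11635466 0.08929462]
side
puller call 0.96 [ 0.4913 -0.2957  0.054 ] [289. 166.]
puller call 0.76 [ 4.962e-01 -3.097e-01  2.000e-04] [290. 180.]
knob_wide call 0.71 [ 0.4128 -0.1662  0.0107] [292. 207.]
knob_wide call 0.63 [ 0.4208 -0.1769  0.0036] [291. 206.]
knob_wide call 0.45 [ 0.492  -0.3087  0.0032] [291. 179.]
knob_small_1 call 0.7 [0.5182 0.1454 0.075 ] [180. 236.]
knob_small_1 call 0.49 [0.5254 0.0382 0.0695] [209. 213.]
knob_small_1 call 0.72 [0.5333 0.0303 0.0542] [209. 216.]
knob_small_1 call 0.66 [0.5308 0.1353 0.0569] [180. 238.]
scene
puller call 0.75 [ 0.4832 -0.3104  0.0581] [325. 231.]
puller call 0.62 [ 0.4894 -0.3051 -0.0007] [322. 244.]
knob_wide call 0.88 [ 0.4805 -0.3101  0.0143] [323. 243.]
knob_wide call 0.74 [ 0.4065 -0.1865  0.0147] [267. 241.]
knob_wide call 0.7 [ 0.4909 -0.309   0.0055] [324. 243.]
knob_wide call 0.67 [ 0.417  -0.1778 -0.0011] [266. 241.]
knob_small_1 call 0.52 [0.5251 0.0297 0.0792] [227. 169.]
knob_small_1 call 0.66 [0.5275 0.1346 0.0567] [200. 162.]
knob_small_1 call 0.63 [0.5316 0.0297 0.0604] [229. 172.]
wrist
puller call 0.67 [ 0.4895 -0.307   0.0045] [250. 158.]
knob_wide call 0.97 [ 0.4262 -0.1796  0.0095] [191.  34.]
knob_wide call 0.58 [ 0.4761 -0.302   0.0095] [238. 154.]
knob_wide call 0.96 [ 0.422  -0.1782  0.0026] [188.  33.]
knob_wide call 0.58 [ 0.4908 -0.3081  0.005 ] [251. 159.]
```

View pics/m8.png

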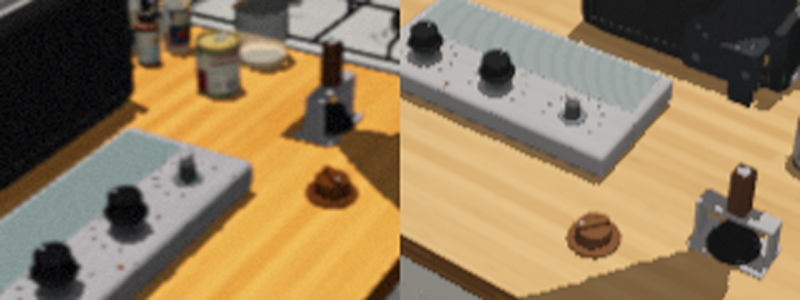

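The puller stands upright on the worktop with the knob lying in it. The spindle is bare, both small knobs are in place, and the robot is clear. Handing in.

```bash
python3 -c "
from workcell import workorder
print(workorder.sign_off())"
```

```text
the job is handed in; nothing more can be done
None
```

The wide knob is off and lying in the puller, which stands upright and released on bare worktop at about (0.49, -0.31). I handed the job in at about 19.5 s of the 64 s allowed.

- **The pull:** I took the puller by its handle and slid its lips under the black wide knob's rim from the front. It came free with about 8 N more downward force at the wrist than before the lift. The fingers only gripped the puller's handle and never went near the knob.
- **Last checks:** The final side and scene pictures show the puller standing and the wide spindle bare. Both small knobs are seated in their original places, and the brown look-alike has not moved. Two cameras and the wrist view put the knob's underside at z about 3 to 6 mm, where 5 mm means it rests on the lips. With the gripper raised clear, the wrist force read about 0 N.
- **Disagreements:** The networks sometimes also reported the brown look-alike as the wide knob. I told them apart by position and colour. Position estimates otherwise differed by only a few millimetres.

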